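# Press the loose plug-in modules home

### The job

Two of the four plug-in modules on the sloping rack are not seated and stand out of their sockets. Press each of them straight down into its socket until it is fully home like its neighbours, without hammering them (never over 60 N), and leave the tape roll, heat sink and tweezers beside the rack where they lie.

Things in the scene. Friction and masses are not known exactly. Their poses are not given: they have to be found in the camera images.
- rack: fixed grey sheet-metal rack, 250 mm wide (own y), 135 mm deep, 206 mm high; origin at the centre of its underside, own +x to its back, open front towards the robot. Its panel slopes up at 27 degrees from 30 mm high at x = -75 mm to 96 mm at the back wall (x = 55 mm). Four sockets in a row on it at y = +87, +29, -29, -87 mm, x = -10, z = 63 mm; which module is in which socket varies
- hood_edge (a point): middle of the lower front edge of the rack's fixed hood, at x = -3, z = 196 mm in the rack's frame. The hood juts forward from the back wall (top at z = 206 mm) over the whole width and stands over the modules, so they are reached from the front with the tool leaning, along the panel's normal
- module_a_top (a point): top centre of plug-in module a: the middle of the flat top of its grey cap, 44 mm up the slope (own x) by 36 mm along the row (own y). Own z is the direction square out of the sloping panel: 27 degrees from vertical, leaning to the rack's front; the module moves only along it. Fully home, this point is 24 mm out from the panel
- module_a (a joint): how far module a stands out of its socket, m: 0 = fully home, cap on the black collar; at most 0.014. When out, a gap with the bare aluminium skirt shows under the cap. Two of the four start 7 to 12 mm out, the others home. It takes about 5 N to slide (more when fast), stays where it is left and stops hard when home
- bay_a: fixed black socket collar that holds module a, 44 x 36 mm, standing 8 mm out from the panel; origin on the desk plane, 10 mm behind (rack's own +x) the collar's centre and 63 mm below it; axes as the rack's
- module_b_top (a point): top centre of plug-in module b: the middle of the flat top of its grey cap, 44 mm up the slope (own x) by 36 mm along the row (own y). Own z is the direction square out of the sloping panel: 27 degrees from vertical, leaning to the rack's front; the module moves only along it. Fully home, this point is 24 mm out from the panel
- module_b (a joint): how far module b stands out of its socket, m: 0 = fully home, cap on the black collar; at most 0.014. When out, a gap with the bare aluminium skirt shows under the cap. Two of the four start 7 to 12 mm out, the others home. It takes about 5 N to slide (more when fast), stays where it is left and stops hard when home
- bay_b: fixed black socket collar that holds module b, 44 x 36 mm, standing 8 mm out from the panel; origin on the desk plane, 10 mm behind (rack's own +x) the collar's centre and 63 mm below it; axes as the rack's
- module_c_top (a point): top centre of plug-in module c: the middle of the flat top of its grey cap, 44 mm up the slope (own x) by 36 mm along the row (own y). Own z is the direction square out of the sloping panel: 27 degrees from vertical, leaning to the rack's front; the module moves only along it. Fully home, this point is 24 mm out from the panel
- module_c (a joint): how far module c stands out of its socket, m: 0 = fully home, cap on the black collar; at most 0.014. When out, a gap with the bare aluminium skirt shows under the cap. Two of the four start 7 to 12 mm out, the others home. It takes about 5 N to slide (more when fast), stays where it is left and stops hard when home
- bay_c: fixed black socket collar that holds module c, 44 x 36 mm, standing 8 mm out from the panel; origin on the desk plane, 10 mm behind (rack's own +x) the collar's centre and 63 mm below it; axes as the rack's
- module_d_top (a point): top centre of plug-in module d: the middle of the flat top of its grey cap, 44 mm up the slope (own x) by 36 mm along the row (own y). Own z is the direction square out of the sloping panel: 27 degrees from vertical, leaning to the rack's front; the module moves only along it. Fully home, this point is 24 mm out from the panel
- module_d (a joint): how far module d stands out of its socket, m: 0 = fully home, cap on the black collar; at most 0.014. When out, a gap with the bare aluminium skirt shows under the cap. Two of the four start 7 to 12 mm out, the others home. It takes about 5 N to slide (more when fast), stays where it is left and stops hard when home
- bay_d: fixed black socket collar that holds module d, 44 x 36 mm, standing 8 mm out from the panel; origin on the desk plane, 10 mm behind (rack's own +x) the collar's centre and 63 mm below it; axes as the rack's
- film_tape: bystander: loose roll of film tape, 53 mm across, 12 mm high, beside the rack on its -y side; origin at the centre of its underside
- heat_sink: bystander: loose black finned heat sink, 45 x 45 x 22 mm, beside the rack on its +y side; origin at the centre of its underside
- tweezers: bystander: loose tweezers, 122 x 14 x 9 mm (own x is the length), lying before the rack; origin at the centre of its underside

How it is judged:
By the outcome, as a careful person would: the job done as asked, in the order asked, and still so for the second after the job is handed in, with the robot touching nothing.
It also fails if it takes over 35 s, if anything falls off the work surface, if the arm or the gripper's body presses on something with over 40 N, if the wrist force passes 120 N, or if a joint passes its speed limit or range.

### The arm

A 7-joint arm with a two-finger parallel gripper is mounted at the origin on a cart in front of the work surface, level with it; the furniture and walls round the work are solid. World frame = base frame: x ahead of the robot, y to its left, z up, the work surface at z = 0. Lengths are in m, angles in rad, forces in N, time in s.
With the tool pointing down it reaches from about 0.4 to 0.875 m from the base axis. Payload 19.3 kg.
Tool frame: the origin (TCP) lies at the very end of the fingers, on their centre line; the grasp point (between the pads) lies 19 mm behind it; z points along the fingers, y is the line along which they close (so a half turn about z gives the same grasp; the last joint's range is limited). The gripper opens to 85 mm and grips with 20 to 120 N. Pads are 22 mm wide; open, the fingers measure 114 mm over their backs; the gripper's body (76 mm by 85 mm) begins 54 mm behind the grasp point. The pads swing forward as they close: fully open they stand 13 mm farther back than shut.
Start: joints at [-1.3, 0.521, -0.036, 1.599, 0.021, 1.021, -0.113], TCP at [0.209, 0.589, 0.231] pointing down, gripper open.
Joint ranges: [-2.91, 2.91], [-0.3, 2.13], [-1.5, 1.42], [0.17, 2.43], [-1.26, 4.41], [0.16, 1.93], [-2.52, 2.52]. Speed limits (rad/s): [1.89, 1.89, 2.39, 2.39, 3.01, 3.01, 3.01].

### API

Orientations are given as a 3x3 rotation matrix whose columns are the frame's x, y, z axes.
In Python, from plant import ctrl gives the robot as it stands. The module is installed in compiled form; this text tells all that it offers.
- The arm moves only by the tool step_arm, never from a script. Its argument "motion" is a list of rows, each a list of 5 numbers: the finger opening in m, from 0 to 0.0854, then the shift along the world's x, y, z in m, then the turn about the world's z in degrees. A call has 1 to 12 rows; each row shifts and turns the commanded pose from where the row before left it; what a row does not reach is not made up. A row lasts 1/8 s, in which the tool goes at most 62.5 mm and 10.7 degrees, less where a joint would pass 70% of its speed; a pose out of reach is approached as far as the arm can. A call is refused whole if a number of a shift passes 0.0625 or a number of a turn 10.7, either way. A call with a gripper value outside its range is refused whole. The fingers move at their own pace and stop on an object; "grip_force" is the grip in N (left out, the last holds). Time passes only in rows, so rows that do not move let the fingers close. It gives the time, the measured TCP pose, the force, the opening and the grip force at its end, in the units of the state.
- ctrl.read_state(): the state, without advancing time (a new reading comes with each control period).
- ctrl.read_camera(name): name is "side" or "top"; returns (picture, depth): 420x560x3 uint8, red, green, blue; 420x560 float32, m along the optical axis (not along the pixel's ray), 0 where there is no reading.
- ctrl.get_calibration(name): a dict with "vfov" (degrees; the focal length in pixels is half the picture's height over the tangent of half this angle, whatever the lens; pixels are square), "cx", "cy" (the principal point, pixels), "k1" (the pictures are not rectified: a ray, as slopes to the right and down, at radius r is drawn at 1 + k1 r^2 times it, then the intrinsics apply), "pose" (4x4, takes a point from camera to world coordinates). Camera axes: x right, y down, z forward; pixel columns grow to the right and rows downward; lengths in m; the calibration is good to about 2 mm. A picture is of the moment at which its call begins. get_calibration takes no time and is no camera call.
- ctrl.hand_in(): hands the job in; it is judged then, once.
The state is a dict: "t": time; "qpos": joint angles; "dq": joint speeds; "joint_efforts": joint torques, N m; "tcp_pos": TCP position; "ee_rot": TCP orientation; "ft_force": force on the tool from outside, world axes, zero at the start; "torque": the same for the moment, N m; "gripper_width": finger opening in m; "grip_force": force on a finger pad.
Only numpy, scipy, OpenCV 4.12 (cv2) and the standard library are available. Lean on these libraries where they do the work, as an engineer would, in place of code of your own. Each camera call takes 0.05 s, during which the arm holds its last target. There are 200 camera calls.

## Working session

There is one attempt and no reset: what is moved stays moved. The work goes in short steps, Python scripts to look and compute and a tool call to move; the robot and the scene stay as the last step left them, time stands still between calls to the robot, and variables do not carry over. Pictures are saved under pics/ and viewed, at most 10 in all, crops included, and the job is handed in when it is done.

Besides the shell and the picture viewer there is one more tool, called after "Call:" by a JSON object that holds its "fn" and its "kwargs", one argument or row to a line. step_arm: Moves the arm, as the interface text tells. Its arguments: {"type":"object","properties":{"motion":{"type":"array"},"grip_force":{"type":"number"}},"required":["motion"]}

```bash
mkdir -p pics; python3 - <<'E'
from plant import ctrl
import cv2,numpy as np
for n in("side","top"):
    p,d=ctrl.read_camera(n);c=ctrl.get_calibration(n)
    cv2.imwrite(f"pics/{n}0.png",p[:,:,::-1]);np.savez(f"{n}0.npz",p=p,d=d)
    print(n,{k:np.round(v,4).tolist() for k,v in c.items()},(d>0).mean())
s=ctrl.read_state();print(s["t"],s["tcp_pos"],np.round(s["ee_rot"],3),s["gripper_width"],s["ft_force"])
E
```

```text
side {'vfov': 53.4673, 'cx': 281.6592, 'cy': 208.1019, 'k1': -0.0915, 'pose': [[0.9084, -0.2472, 0.3371, 0.236], [-0.418, -0.5278, 0.7394, -0.499], [-0.0049, -0.8126, -0.5828, 0.6957], [0.0, 0.0, 0.0, 1.0]]} 0.9958588435374149
top {'vfov': 50.1519, 'cx': 280.4684, 'cy': 208.9815, 'k1': -0.0678, 'pose': [[-0.0635, -0.9408, 0.3331, 0.2545], [-0.998, 0.0599, -0.021, 0.1794], [-0.0002, -0.3337, -0.9427, 0.9559], [0.0, 0.0, 0.0, 1.0]]} 0.9960119047619047
0.1 [0.20884672 0.58877728 0.2307956 ] [[-0.942  0.334 -0.   ]
 [ 0.334  0.942 -0.001]
 [-0.    -0.001 -1.   ]] 0.08543768391879386 [-0.15482147 -0.19535882 -0.22769105]
```

View pics/side0.png

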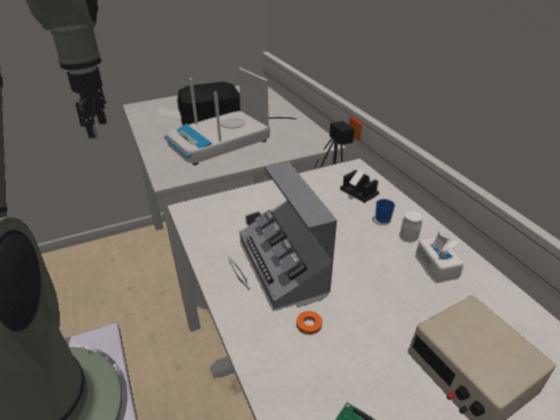

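View pics/top0.png

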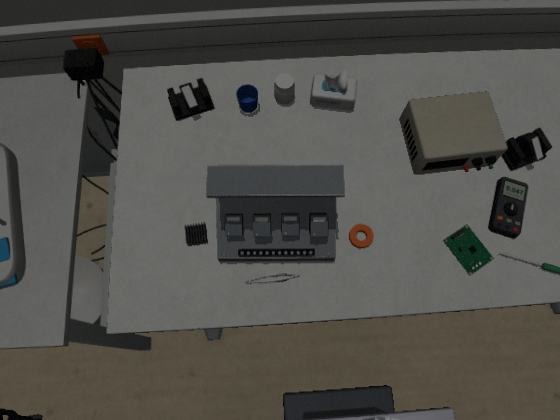

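The side view shows the rack with its four caps around (265–300, 215–270). The top view shows the hood at (207–344, 165–197) and the caps at about (234, 262, 290, 319; 225). The tape is at (361, 236), the heat sink at (196, 233) and the tweezers at (272, 279). Next I'll measure the rack pose from the hood top and the cap heights from depth.

```bash
cat > h.py <<'E'
from plant import ctrl
import cv2,numpy as np
def cloud(n,d):
    c=ctrl.get_calibration(n);h,w=d.shape;f=h/2/np.tan(np.radians(c["vfov"])/2)
    K=np.array([[f,0,c["cx"]],[0,f,c["cy"]],[0,0,1.]]);u,v=np.meshgrid(np.arange(w),np.arange(h))
    a=np.stack([u,v],-1).reshape(-1,1,2).astype(float)
    a=(a-K[:2,2])/f; r=a.copy()
    for _ in range(20): r=a/(1+c["k1"]*(r**2).sum(-1,keepdims=True))
    s=np.c_[r[:,0],np.ones(len(r))]*d.reshape(-1,1)
    T=np.array(c["pose"]);return (s@T[:3,:3].T+T[:3,3]).reshape(h,w,3)
E
python3 - <<'E'
from h import *
W={n:cloud(n,np.load(n+"0.npz")["d"]) for n in("side","top")}
boxes={"top":(160,202,200,350),"side":(160,235,260,340)}
for n,(a,b,c,d) in boxes.items():
    P=W[n][a:b,c:d].reshape(-1,3);m=abs(P[:,2]-.206)<.006;q=P[m]
    print(n,"hood",m.sum(),np.median(q[:,2]),cv2.minAreaRect((q[:,:2]*1000).astype(np.float32)))
P=W["top"]; print("desk z",np.median(P[230:290,120:170,2]))
for u in(234,262,290,319):print(u,np.round(P[214:236:3,u],4).tolist())
E
```

```text
top hood 4230 0.20522219021510718 ((576.2431030273438, 169.28994750976562), (250.85577392578125, 62.19721221923828), 86.94170379638672)
side hood 1981 0.20615181497895707 ((575.8377075195312, 166.44281005859375), (252.02317810058594, 62.419437408447266), 86.53763580322266)
desk z -0.0005956862480446801
234 [[0.5552, 0.2554, 0.0913], [0.5485, 0.2555, 0.092], [0.5434, 0.256, 0.0882], [0.537, 0.2562, 0.0883], [0.5327, 0.257, 0.0817], [0.5265, 0.2572, 0.0809], [0.521, 0.2577, 0.0783], [0.5155, 0.2581, 0.0753]]
262 [[0.5508, 0.1984, 0.0937], [0.5425, 0.1986, 0.0994], [0.5374, 0.199, 0.0954], [0.5323, 0.1994, 0.0915], [0.5253, 0.1997, 0.0938], [0.5217, 0.2002, 0.085], [0.5152, 0.2005, 0.0855], [0.5095, 0.2008, 0.0835]]
290 [[0.5468, 0.1417, 0.0949], [0.54, 0.1422, 0.096], [0.5357, 0.1424, 0.0898], [0.5306, 0.1427, 0.0856], [0.5249, 0.143, 0.0835], [0.5195, 0.1433, 0.0803], [0.5138, 0.1437, 0.0782], [0.5154, 0.143, 0.0504]]
319 [[0.5426, 0.0831, 0.0962], [0.5337, 0.0846, 0.104], [0.5297, 0.0844, 0.0968], [0.5244, 0.0846, 0.0933], [0.5184, 0.0851, 0.0924], [0.5127, 0.0854, 0.0905], [0.5075, 0.0856, 0.0868], [0.5012, 0.0862, 0.087]]
```

```bash
cat >> h.py <<'E'
def rack(W,yaw=np.radians(-3.3),c=(.576,.168)):
    R=np.array([[np.cos(yaw),-np.sin(yaw),0],[np.sin(yaw),np.cos(yaw),0],[0,0,1]])
    o=np.array([*c,0])-R@[.0275,0,0]; return R,o,(W-o)@R
s27,c27=np.sin(np.radians(27)),np.cos(np.radians(27))
def caps(L):
    out=[]
    for y in(.087,.029,-.029,-.087):
        d=L-np.array([-.01,y,.063]);n=-s27*d[...,0]+c27*d[...,2];s=c27*d[...,0]+s27*d[...,2]
        m=(abs(d[...,1])<.013)&(abs(s)<.016)&(n>.015)&(n<.05)
        out.append((y,m.sum(),round(np.median(n[m])*1e3,1) if m.any() else 0))
    return out
E
python3 - <<'E'
from h import *
for n in("side","top"):
    W=cloud(n,np.load(n+"0.npz")["d"]);R,o,L=rack(W)
    print(n,o,caps(L))
    for y in(.087,.029,-.029,-.087):  # cap y edges
        d=L-np.array([-.01,y,.063]);nn=-s27*d[...,0]+c27*d[...,2];s=c27*d[...,0]+s27*d[...,2]
        m=(abs(d[...,1])<.028)&(abs(s)<.03)&(nn>.018)&(nn<.045)
        print(np.round(np.percentile(d[m][:,1],[2,98])*1e3),np.round(np.percentile(s[m],[2,98])*1e3))
im=cv2.imread("pics/side0.png")[195:305,225:345];im2=cv2.imread("pics/top0.png")[195:270,205:350]
a=cv2.resize(im,(600,550),interpolation=3);cv2.imwrite("pics/sidecrop.png",a)
R,o,_=rack(np.zeros(3))
for y in(.029,-.087): print(y,R@[-.01-s27*.034,y,.063+c27*.034]+o)
print("press dir",R@[s27,0,-c27])
E
```

```text
side [0.5485456  0.16958301 0.        ] [(0.087, np.int64(91), np.float64(24.5)), (0.029, np.int64(106), np.float64(32.4)), (-0.029, np.int64(120), np.float64(24.3)), (-0.087, np.int64(138), np.float64(35.1))]
[-20.  16.] [-21.  22.]
[-20.  16.] [-20.  22.]
[-20.  17.] [-20.  22.]
[-19.  16.] [-20.  22.]
top [0.5485456  0.16958301 0.        ] [(0.087, np.int64(199), np.float64(23.1)), (0.029, np.int64(196), np.float64(31.8)), (-0.029, np.int64(183), np.float64(23.2)), (-0.087, np.int64(191), np.float64(34.1))]
[-17.  18.] [-20.  23.]
[-16.  18.] [-18.  23.]
[-15.  17.] [-18.  23.]
[-15.  19.] [-19.  23.]
0.029 [0.52482146 0.1999991  0.09329422]
-0.087 [0.51814403 0.08419145 0.09329422]
press dir [ 0.4532377  -0.02613352 -0.89100652]
```

View pics/sidecrop.png

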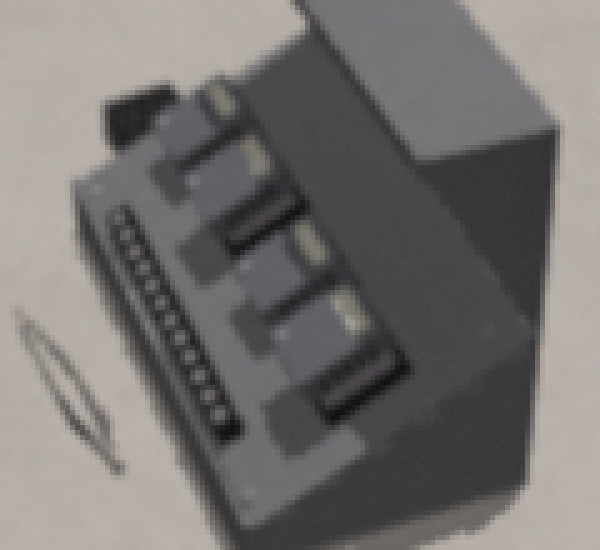

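Sockets y=+29 and y=−87 stand about 8 and 11 mm out; the other two are home. The tool stays vertical because the moves only turn about z. I'll therefore open the gripper and line its closing axis up with the slope. The rear finger then presses under the hood, and the body stays in front of it.

Call:
{"fn": "step_arm", "kwargs": {
  "motion": [
    [0.0854,0.02,-0.0386,0,-7.4],
    [0.0854,0.024,-0.0386,0,-7.4],
    [0.0854,0.024,-0.0386,0,-7.4],
    [0.0854,0.024,-0.0386,0,-7.4],
    [0.0854,0.024,-0.0386,0,-7.4],
    [0.0854,0.024,-0.0386,0,-7.4],
    [0.0854,0.024,-0.0386,0,-7.4],
    [0.0854,0.024,-0.0386,0,-7.4],
    [0.0854,0.024,-0.0386,0,-7.4],
    [0.0854,0.024,-0.0386,0,-7.2],
    [0.0854,0,0,0,0]
  ]
}}

```text
t: 1.48
tcp_pos: [0.4462, 0.2001, 0.2313]
ee_rot: [[0.065, 0.998, 0.0], [0.998, -0.065, -0.001], [-0.001, 0.0, -1.0]]
ft_force: [-0.1, 1.3, -0.1]
gripper_width: 0.085
grip_force: 0.0
```

```bash
python3 - <<'E'
from h import *
s=ctrl.read_state();print(s["t"],s["tcp_pos"],np.round(s["ee_rot"],3),s["ft_force"],s["qpos"])
a=[]
for n in("side","top"):
    p,d=ctrl.read_camera(n);np.savez(f"{n}1.npz",p=p,d=d);a.append(p[100:350,150:400,::-1])
    R,o,L=rack(cloud(n,d))
    # points of the gripper: 20..60mm slab above lowest, in front of / above rack
    t=(s["tcp_pos"]-o)@R; q=L-t; m=(abs(q[...,0])<.09)&(abs(q[...,1])<.06)&(L[...,2]>.212)
    z=L[m]; print(n,t,m.sum(),"lowest",np.percentile(z[:,2],[0,1,5]) if m.any() else 0)
    lo=z[(z[:,2]<.26)]; print(np.round(np.percentile(lo-t,[2,50,98],axis=0),3) if len(lo) else 0)
cv2.imwrite("pics/v1.png",cv2.resize(np.hstack(a),(800,400)))
E
```

```text
1.475 [0.44619089 0.20014828 0.23128161] [[ 0.065  0.998  0.   ]
 [ 0.998 -0.065 -0.001]
 [-0.001  0.    -1.   ]] [-0.0784779   1.33422265 -0.08436434] [-0.84040541  0.32336256  0.37417859  1.96400007 -0.14987821  0.8808928
 -0.45269742]
side [-0.10394445  0.02462264  0.23128161] 8009 lowest [0.24516251 0.25975448 0.29643648]
[[-0.056 -0.014  0.014]
 [ 0.043 -0.009  0.023]
 [ 0.054  0.008  0.028]]
top [-0.10394445  0.02462264  0.23128161] 13065 lowest [0.54631882 0.57325653 0.59398392]
0
```

View pics/v1.png

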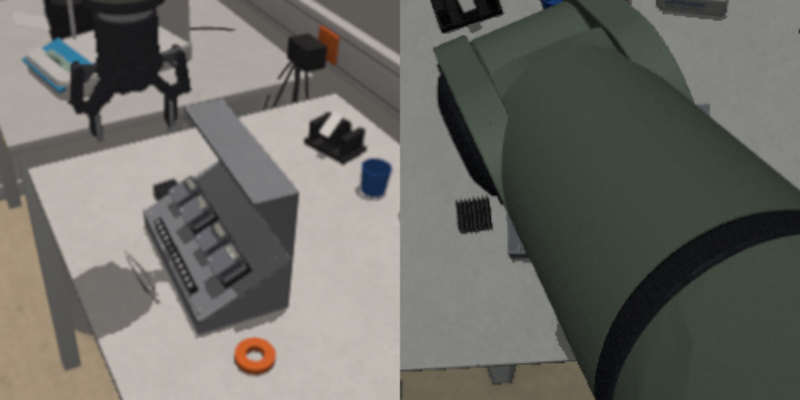

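The side view (left half) shows the gripper aligned, with the finger tips at about (97, 130) and (170, 118), clear of the hood. Depth puts the open tips 14 mm above the TCP and ±56 mm from the axis.

Call:
{"fn": "step_arm", "kwargs": {
  "motion": [
    [0.0854,0,0.004,-0.04,0],
    [0.0854,0,0,-0.04,0],
    [0.0854,0.005,0,-0.03,0],
    [0.0854,0.005,0,-0.015,0],
    [0.0854,0,0,0,0]
  ]
}}

```text
t: 2.2
tcp_pos: [0.4548, 0.2073, 0.1059]
ee_rot: [[0.057, 0.998, -0.001], [0.998, -0.057, -0.001], [-0.001, -0.001, -1.0]]
ft_force: [-0.2, 0.5, -0.4]
gripper_width: 0.0857
grip_force: 0.0
```

```bash
python3 - <<'E'
from h import *
s=ctrl.read_state();n="side"
p,d=ctrl.read_camera(n);W=cloud(n,d);R,o,L=rack(W);t=(s["tcp_pos"]-o)@R
print(s["t"],s["tcp_pos"],t,s["ft_force"],"to contact (rack)",np.array([-.0806,.029,.0777])-t)
cv2.imwrite("pics/v2.png",cv2.resize(p[100:310,150:370,::-1],(628,600),interpolation=3))
E
```

```text
2.2 [0.454765   0.20729441 0.10590421] [-0.09579592  0.03225048  0.10590421] [-0.23719114  0.50795328 -0.4283807 ] to contact (rack) [ 0.01519592 -0.00325048 -0.02820421]
```

View pics/v2.png

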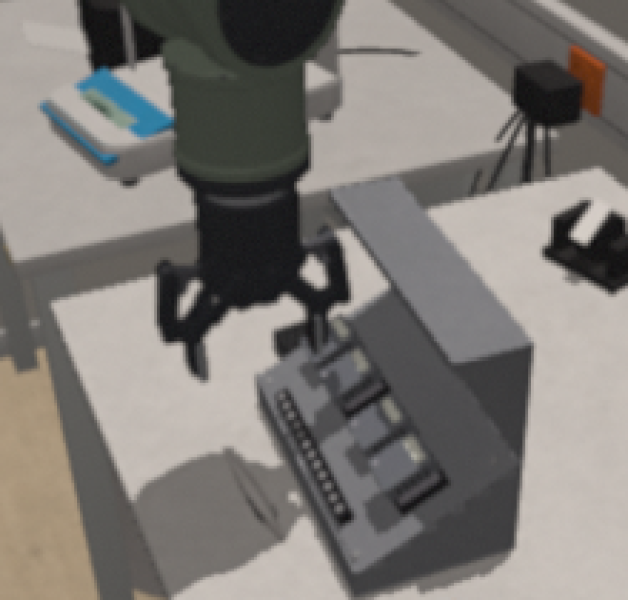

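```bash
python3 - <<'E'
from h import *
d=np.load("side1.npz")["d"];R,o,L=rack(cloud("side",d));t=np.array([-.10394,.02462,.23128]);q=L-t
m=(abs(q[...,0])<.1)&(abs(q[...,1])<.06)&(L[...,2]>.212)
for z in np.arange(.01,.30,.01):
    k=m&(abs(q[...,2]-z)<.005)
    if k.sum()>3: print(round(z,2),k.sum(),np.round(np.percentile(q[k][:,0],[1,98,100]),3))
E
```

```text
0.02 51 [-0.054  0.054  0.054]
0.03 72 [-0.056  0.056  0.057]
0.04 71 [-0.056  0.056  0.056]
0.05 72 [-0.057  0.056  0.057]
0.06 129 [-0.072  0.071  0.075]
0.07 223 [-0.072  0.071  0.074]
0.08 306 [-0.071  0.07   0.073]
0.09 237 [-0.07   0.069  0.071]
0.1 299 [-0.069  0.067  0.069]
0.11 391 [-0.067  0.065  0.07 ]
0.12 208 [-0.066  0.065  0.067]
0.13 114 [-0.036  0.035  0.037]
0.14 196 [-0.036  0.031  0.032]
0.15 204 [-0.036  0.032  0.033]
0.16 211 [-0.036  0.033  0.035]
0.17 273 [-0.036  0.032  0.036]
0.18 154 [-0.033  0.028  0.034]
0.19 141 [-0.047  0.038  0.04 ]
0.2 284 [-0.046  0.04   0.045]
0.21 321 [-0.046  0.041  0.046]
0.22 289 [-0.045  0.038  0.044]
0.23 299 [-0.045  0.036  0.04 ]
0.24 302 [-0.045  0.036  0.04 ]
0.25 314 [-0.045  0.04   0.044]
0.26 327 [-0.045  0.039  0.044]
0.27 273 [-0.047  0.037  0.041]
0.28 456 [-0.047  0.045  0.052]
0.29 277 [-0.058  0.055  0.059]
```

Call:
{"fn": "step_arm", "kwargs": {
  "motion": [
    [0.0854,0.0025,-0.0015,-0.015,0],
    [0.0854,0.002,-0.0015,-0.014,0],
    [0.0854,0,0,0,0]
  ]
}}

```text
t: 2.62
tcp_pos: [0.459, 0.2035, 0.0763]
ee_rot: [[0.059, 0.998, -0.001], [0.998, -0.059, -0.001], [-0.001, -0.001, -1.0]]
ft_force: [0.8, -0.0, 0.1]
gripper_width: 0.0856
grip_force: 0.0
```

Call:
{"fn": "step_arm", "kwargs": {
  "motion": [
    [0.0854,0.0009,0,-0.0018,0],
    [0.0854,0.0009,0,-0.0018,0],
    [0.0854,0.0009,0,-0.0018,0],
    [0.0854,0,0,0,0]
  ]
}}

```text
t: 3.12
tcp_pos: [0.4622, 0.2041, 0.0719]
ee_rot: [[0.058, 0.998, 0.0], [0.998, -0.058, 0.0], [0.0, 0.0, -1.0]]
ft_force: [-1.0, -1.1, 0.7]
gripper_width: 0.0854
grip_force: 0.0
```

Call:
{"fn": "step_arm", "kwargs": {
  "motion": [
    [0.0854,0.0009,0,-0.0018,0],
    [0.0854,0.0009,0,-0.0018,0],
    [0.0854,0,0,0,0]
  ]
}}

```text
t: 3.5
tcp_pos: [0.464, 0.204, 0.0682]
ee_rot: [[0.058, 0.998, -0.0], [0.998, -0.058, -0.0], [-0.0, -0.0, -1.0]]
ft_force: [0.1, -1.2, 2.1]
gripper_width: 0.0854
grip_force: 1.1
```

Call:
{"fn": "step_arm", "kwargs": {
  "motion": [
    [0.0854,0.0009,0,-0.0018,0],
    [0.0854,0,0,0,0]
  ]
}}

```text
t: 3.75
tcp_pos: [0.4649, 0.204, 0.0664]
ee_rot: [[0.058, 0.998, 0.0], [0.998, -0.058, -0.0], [-0.0, 0.0, -1.0]]
ft_force: [0.6, -0.4, 2.5]
gripper_width: 0.0851
grip_force: 1.2
```

```bash
cat > st.py <<'E'
from h import *
s=ctrl.read_state();p,d=ctrl.read_camera("side");R,o,L=rack(cloud("side",d))
print(s["t"],s["tcp_pos"],"rack",(s["tcp_pos"]-o)@R,s["ft_force"],caps(L))
E
python3 st.py
```

```text
3.75 [0.46493845 0.20399017 0.06641319] rack [-0.08544913  0.02953734  0.06641319] [ 0.6103357  -0.39061334  2.46227772] [(0.087, np.int64(19), np.float64(24.9)), (0.029, np.int64(123), np.float64(27.5)), (-0.029, np.int64(119), np.float64(23.9)), (-0.087, np.int64(142), np.float64(35.3))]
```

Call:
{"fn": "step_arm", "kwargs": {
  "motion": [
    [0.0854,0.0009,0,-0.0018,0],
    [0.0854,0,0,0,0]
  ]
}}

```text
t: 4.05
tcp_pos: [0.4658, 0.204, 0.0646]
ee_rot: [[0.058, 0.998, 0.0], [0.998, -0.058, -0.0], [-0.0, 0.0, -1.0]]
ft_force: [-0.5, -1.4, 1.6]
gripper_width: 0.0851
grip_force: 1.2
```

Call:
{"fn": "step_arm", "kwargs": {
  "motion": [
    [0.0854,0.0005,0,-0.0009,0],
    [0.0854,0,0,0,0]
  ]
}}

```text
t: 4.3
tcp_pos: [0.4662, 0.204, 0.0638]
ee_rot: [[0.058, 0.998, -0.0], [0.998, -0.058, -0.0], [-0.0, -0.0, -1.0]]
ft_force: [-1.6, -1.1, 6.8]
gripper_width: 0.0855
grip_force: 3.6
```

Call:
{"fn": "step_arm", "kwargs": {
  "motion": [
    [0.0854,0.0005,0,-0.0009,0],
    [0.0854,0,0,0,0]
  ]
}}

```text
t: 4.55
tcp_pos: [0.4664, 0.204, 0.0633]
ee_rot: [[0.058, 0.998, -0.001], [0.998, -0.058, 0.0], [0.0, -0.001, -1.0]]
ft_force: [-8.3, -2.7, 19.9]
gripper_width: 0.0855
grip_force: 11.0
```

Call:
{"fn": "step_arm", "kwargs": {
  "motion": [
    [0.0854,-0.004,0,0.008,0],
    [0.0854,-0.007,0.0005,0.014,0],
    [0.0854,-0.007,0.0005,0.014,0],
    [0.0854,-0.0022,-0.0388,0,0],
    [0.0854,-0.0022,-0.0388,0,0],
    [0.0854,-0.0022,-0.0388,0,0],
    [0.0854,0,0,0,0]
  ]
}}

```text
t: 5.42
tcp_pos: [0.4418, 0.0864, 0.0998]
ee_rot: [[0.062, 0.998, 0.0], [0.998, -0.062, -0.0], [-0.0, 0.0, -1.0]]
ft_force: [0.5, 0.5, 0.5]
gripper_width: 0.0851
grip_force: 0.0
```

```bash
python3 st.py
```

```text
5.425 [0.44182037 0.08637132 0.09976893] rack [-0.10175826 -0.08921724  0.09976893] [0.50202822 0.49449232 0.51763451] [(0.087, np.int64(0), 0), (0.029, np.int64(36), np.float64(24.4)), (-0.029, np.int64(33), np.float64(24.0)), (-0.087, np.int64(139), np.float64(35.3))]
```

Call:
{"fn": "step_arm", "kwargs": {
  "motion": [
    [0.0854,0.0047,0.001,-0.01,0],
    [0.0854,0.0047,0.0007,-0.0098,0],
    [0.0854,0,0,0,0]
  ]
}}

```text
t: 5.85
tcp_pos: [0.4513, 0.0908, 0.078]
ee_rot: [[0.057, 0.998, -0.002], [0.998, -0.057, -0.001], [-0.001, -0.002, -1.0]]
ft_force: [0.1, -0.5, -0.2]
gripper_width: 0.0855
grip_force: 0.0
```

Call:
{"fn": "step_arm", "kwargs": {
  "motion": [
    [0.0854,0.0009,0,-0.0018,0],
    [0.0854,0.0009,0,-0.0018,0],
    [0.0854,0.0009,0,-0.0018,0],
    [0.0854,0,0,0,0]
  ]
}}

```text
t: 6.35
tcp_pos: [0.4543, 0.0904, 0.0737]
ee_rot: [[0.058, 0.998, 0.0], [0.998, -0.058, 0.0], [0.0, 0.0, -1.0]]
ft_force: [-1.1, 0.9, 1.6]
gripper_width: 0.0854
grip_force: 0.6
```

Call:
{"fn": "step_arm", "kwargs": {
  "motion": [
    [0.0854,0.0009,0,-0.0018,0],
    [0.0854,0.0009,0,-0.0018,0],
    [0.0854,0,0,0,0]
  ]
}}

```text
t: 6.72
tcp_pos: [0.4561, 0.0903, 0.07]
ee_rot: [[0.058, 0.998, 0.0], [0.998, -0.058, -0.0], [-0.0, 0.0, -1.0]]
ft_force: [-0.1, -0.6, 1.7]
gripper_width: 0.0854
grip_force: 1.1
```

```bash
python3 st.py
```

```text
6.725 [0.45613913 0.09030759 0.06999489] rack [-0.08768983 -0.08446326  0.06999489] [-0.1216752  -0.55674648  1.67472912] [(0.087, np.int64(0), 0), (0.029, np.int64(0), 0), (-0.029, np.int64(19), np.float64(23.8)), (-0.087, np.int64(131), np.float64(31.6))]
```

Moving with the press; about 7 mm remain.

Call:
{"fn": "step_arm", "kwargs": {
  "motion": [
    [0.0854,0.0009,0,-0.0018,0],
    [0.0854,0.0009,0,-0.0018,0],
    [0.0854,0,0,0,0]
  ]
}}

```text
t: 7.15
tcp_pos: [0.4579, 0.0902, 0.0663]
ee_rot: [[0.058, 0.998, 0.0], [0.998, -0.058, -0.0], [-0.0, 0.0, -1.0]]
ft_force: [0.2, -0.7, 1.5]
gripper_width: 0.0854
grip_force: 0.9
```

Call:
{"fn": "step_arm", "kwargs": {
  "motion": [
    [0.0854,0.0009,0,-0.0018,0],
    [0.0854,0,0,0,0]
  ]
}}

```text
t: 7.4
tcp_pos: [0.4588, 0.0903, 0.0646]
ee_rot: [[0.058, 0.998, 0.0], [0.998, -0.058, -0.0], [-0.0, 0.0, -1.0]]
ft_force: [0.7, -0.8, 3.0]
gripper_width: 0.0852
grip_force: 1.1
```

Call:
{"fn": "step_arm", "kwargs": {
  "motion": [
    [0.0854,0.0005,0,-0.0009,0],
    [0.0854,0,0,0,0]
  ]
}}

```text
t: 7.65
tcp_pos: [0.4592, 0.0903, 0.0638]
ee_rot: [[0.058, 0.998, -0.0], [0.998, -0.058, -0.0], [-0.0, -0.0, -1.0]]
ft_force: [-1.0, -2.4, 4.4]
gripper_width: 0.0851
grip_force: 2.3
```

Call:
{"fn": "step_arm", "kwargs": {
  "motion": [
    [0.0854,0.0005,0,-0.0009,0],
    [0.0854,0,0,0,0]
  ]
}}

```text
t: 7.9
tcp_pos: [0.4595, 0.0903, 0.0632]
ee_rot: [[0.058, 0.998, -0.0], [0.998, -0.058, 0.0], [0.0, -0.0, -1.0]]
ft_force: [-6.1, -1.9, 18.3]
gripper_width: 0.0853
grip_force: 9.8
```

Call:
{"fn": "step_arm", "kwargs": {
  "motion": [
    [0.0854,0.0003,0,-0.0005,0],
    [0.0854,0,0,0,0]
  ]
}}

```text
t: 8.15
tcp_pos: [0.4595, 0.0903, 0.0629]
ee_rot: [[0.058, 0.998, -0.001], [0.998, -0.058, 0.0], [0.0, -0.001, -1.0]]
ft_force: [-12.3, -2.5, 27.7]
gripper_width: 0.0854
grip_force: 14.8
```

Hard stop reached at about 30 N. I'll retract up and away, then check.

Call:
{"fn": "step_arm", "kwargs": {
  "motion": [
    [0.0854,-0.004,0,0.008,0],
    [0.0854,-0.015,0.001,0.03,0],
    [0.0854,-0.03,0.01,0.05,0],
    [0.0854,-0.02,0.04,0.06,0],
    [0.0854,-0.02,0.06,0.05,0],
    [0.0854,-0.02,0.06,0,0],
    [0.0854,-0.02,0.06,0,0],
    [0.0854,-0.02,0.06,0,0],
    [0.0854,0,0.06,0,0],
    [0.0854,0,0.06,0,0],
    [0.0854,0,0,0,0]
  ]
}}

```text
t: 9.52
tcp_pos: [0.3177, 0.4827, 0.2381]
ee_rot: [[0.053, 0.999, -0.001], [0.999, -0.053, -0.0], [-0.0, -0.001, -1.0]]
ft_force: [-0.5, -1.8, -0.4]
gripper_width: 0.0853
grip_force: 0.0
```

```bash
python3 st.py; python3 - <<'E'
from h import *
for n in("side","top"):
    p,d=ctrl.read_camera(n);print(n,caps(rack(cloud(n,d))[2]))
    if n=="side":cv2.imwrite("pics/end.png",cv2.resize(p[150:345,200:370,::-1],(510,585),interpolation=3))
E
```

```text
9.525 [0.31772593 0.482698   0.23813388] rack [-0.24846109  0.29930888  0.23813388] [-0.47437277 -1.84767672 -0.39115263] [(0.087, np.int64(93), np.float64(24.0)), (0.029, np.int64(98), np.float64(24.4)), (-0.029, np.int64(121), np.float64(24.4)), (-0.087, np.int64(132), np.float64(24.3))]
side [(0.087, np.int64(92), np.float64(24.1)), (0.029, np.int64(100), np.float64(24.0)), (-0.029, np.int64(118), np.float64(24.1)), (-0.087, np.int64(131), np.float64(24.4))]
top [(0.087, np.int64(196), np.float64(22.9)), (0.029, np.int64(202), np.float64(23.1)), (-0.029, np.int64(183), np.float64(23.3)), (-0.087, np.int64(194), np.float64(22.9))]
```

View pics/end.png

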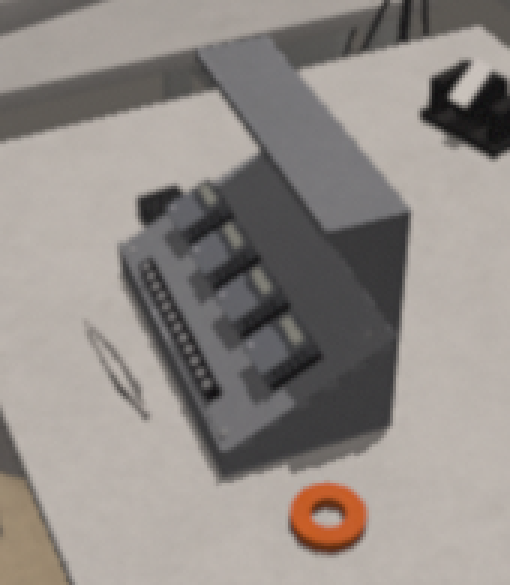

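All four caps, at (195–290, 210–345), are level with no skirt showing. The tape, heat sink and tweezers are where they were.

```bash
python3 -c "
from plant import ctrl
print(ctrl.hand_in())"
```

```text
the job is handed in; nothing more can be done
None
```

Both raised modules (sockets y = +29 and y = −87 mm) are pressed home level with their neighbours, with the highest force reading about 30 N; the tape, heat sink and tweezers were not touched, and the job was handed in at about 10 s.

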